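# Check the free gap of a parallel-plate cell with a taper gauge

## Robot

A 6-joint arm with a two-finger parallel gripper is mounted at the origin on a cart in front of the work surface, level with it; the furniture and walls round the work are solid. World frame = base frame: x ahead of the robot, y to its left, z up, the work surface at z = 0. Lengths are in mm, angles in rad, forces in N, time in s.
With the tool pointing down it reaches from about 400 to 925 mm from the base axis. Payload 12.5 kg.
Tool frame: the origin (TCP) lies midway between the tips of the shut fingers; the grasp point (between the pads) lies 19 mm behind it; z points along the fingers, y is the line along which they close (so a half turn about z gives the same grasp; the last joint's range is limited). The gripper opens to 95 mm and grips with 3 to 60 N. Pads are 20 mm wide; open, the fingers measure 119 mm over their backs; the gripper's body (75 mm by 180 mm) begins 59 mm behind the grasp point.
Start: joints at [1.119, 0.491, 1.559, -0, 1.092, -0.106], TCP at [211.828, 588.027, 214.661] pointing down, gripper open.
Joint ranges: [-3.1, 3.1], [-0.84, 2.19], [0.05, 2.79], [-1.13, 4.28], [0.06, 2.93], [-2.69, 2.69]. Speed limits (rad/s): [2.22, 2.22, 2.79, 3.14, 3.14, 3.14].

## Interface

Orientations are given as [roll, pitch, yaw] about the fixed x, y, z axes, in that order (R = Rz(yaw) Ry(pitch) Rx(roll)).
In Python, from cell import * gives the robot as it stands. The module is installed in compiled form; this text tells all that it offers.
- The arm moves only by the tool arm_command, never from a script. Its arguments are lists of equal length, an entry for each row: "delta_pos": the shift along the world's x, y, z in units of 250 mm (1.0 is 250 mm), a list of three; "delta_rot": the turn, a rotation vector about the world's x, y, z in units of 90 degrees (1.0 is 90 degrees), a list of three; "claw": the closure, from 0 (fully open) to 1 (shut). In form: {"delta_pos": [[tx, ty, tz], ...], "delta_rot": [[wx, wy, wz], ...], "claw": [claw, ...]}. A call has exactly 5 rows; each row is the pose to reach, as a shift and turn from the pose commanded when the call began; what a row does not reach only later rows make up. A row lasts 1/12 s, in which the tool goes at most 41.7 mm and 7.16 degrees, less where a joint would pass 70% of its speed; a pose out of reach is approached as far as the arm can. A call with a number of a shift or a turn outside -1 to 1 is refused whole. A call with a gripper value outside its range is refused whole. The fingers move at their own pace and stop on an object; the grip force is fixed at half the most. Time passes only in rows, so rows that repeat a pose let the fingers close, or fill a call up. It gives the time, the measured TCP pose, the force, the opening and the grip force at its end, in the units of the state.
- state(): the state, without advancing time (a new reading comes with each control period).
- read_camera(name): name is "scene" or "top" or "wrist"; returns the picture (400x640x3 uint8, red, green, blue); there is no depth.
- calibration(name): a dict with "camera_matrix" (3x3 intrinsics, pixels), "k1" (the pictures are not rectified: a ray, as slopes to the right and down, at radius r is drawn at 1 + k1 r^2 times it, then the intrinsics apply), "T" (4x4, takes a point from camera to world coordinates). Camera axes: x right, y down, z forward; pixel columns grow to the right and rows downward; lengths in mm; the calibration is good to about 2 mm. A picture is of the moment at which its call begins: read the wrist's pose just before it. calibration takes no time and is no camera call; for the wrist camera it gives the pose at the moment of the call.
- job_done(): hands the job in; it is judged then, once.
The state is a dict: "t": time; "joints": joint angles; "qvel": joint speeds; "tau": joint torques, N m; "eef_pos": TCP position; "tcp_rot": TCP orientation; "ft_force": force on the tool from outside, world axes, zero at the start; "moment": the same for the moment, N m; "opening": opening from 0.0 (shut) to 1.0 (fully open); "grip_force": force on a finger pad.
Only numpy, scipy, OpenCV 4.12 (cv2) and the standard library are available. Lean on these libraries where they do the work, as an engineer would, in place of code of your own. Each camera call takes 0.05 s, during which the arm holds its last target. There are 200 camera calls.

## Task

The sprung upper plate of the parallel-plate cell has been settled under the brass weight: take the weight off and put it back upright, fully down, in the socket of the dark wooden weight block that fits it, and let it go. Then pick up the steel taper gauge by its black handle, lay its blade flat on the middle of the lower plate's front ledge, tip pointing straight into the gap, and slide it in between the plates until it drags snugly (a push of roughly 5 to 10 newtons; do not force it, it only has to nip). Finish while still holding the gauge there, at that depth, with the other weights and everything else left where they were.

Things in the scene. Friction and masses are not known exactly. Their poses are not given: they have to be found in the camera images.
- weight: brass check weight with a knob, 22 mm diameter, 40 mm high, 100 g (may vary a little); gripped as a plain upright cylinder. It starts upright on the cell's upper plate, about 22 mm behind its front edge. Origin at the centre of its underside, z up.
- weight_block: dark wooden block 150 x 48 x 26 mm, fixed, with a row of four round sockets 12 mm deep along its x axis, at x = -56, -12, +26 and +56 mm, 30, 24.5, 19 and 14.5 mm wide. The largest and the smallest hold their weights; the two in the middle are empty. Origin at the centre of its underside.
- weight_block_hole1 (a point): centre of the mouth of the 24.5 mm socket, the one that fits the 22 mm weight: level with the block's top (26 mm above the table); its floor is 12 mm lower. Axes as the block's.
- gauge: taper gauge, 156 mm long, 70 g, flat underside, lying on the table: black handle 46 long x 14 wide x 24 mm high, centred at x = -55 mm; straight steel blade 16 mm wide from x = -32 to the tip at x = +78 mm, thickness growing evenly from 1.6 mm at the tip to 9.6 mm at the handle (0.073 mm per mm). Origin on the underside; x points along the blade to the tip, z up.
- gauge_tip (a point): middle of the lower edge of the blade's tip. Axes as the gauge's.
- gauge_grip (a point): middle of the handle, 21 mm above the gauge's underside (55 mm behind the gauge's origin, 133 mm behind the tip): where to grip across its 14 mm width, from above. Axes as the gauge's.
- cell: parallel-plate cell, fixed: aluminium base 132 x 128 mm, on it the ground steel lower plate, 70 mm wide, top face 32 mm above the table, and two 12 mm pillars at the back (40 mm behind the centre, 50 mm to either side, up to 94 mm above the table). Origin at the centre of its underside; x points from its open front to the back, z up.
- cell_mouth (a point): point on the lower plate's top face straight below the middle of the upper plate's front edge (the mouth of the gap). x points straight into the gap, z up, y along the mouth. The lower plate reaches 24 mm out in front of it as a ledge, and 78 mm in.
- upper_plate: steel plate 78 deep (x) x 70 wide x 9 mm thick, level. Origin at the middle of its front lower edge: its height above cell_mouth is the gap, 3.8 to 6 mm. It only moves up and down on a 4 N/mm spring (the weight sinks it 0.25 mm): a gauge that lifts it 1 mm bears on it with 4 N. Friction is about 0.6 on both plates, so the push is about 1.3 times that force.
- crosshead: aluminium bar 24 x 124 x 16 mm across the pillars, fixed, that carries the upper plate; it spans 54 to 78 mm behind the mouth, from 18 to 34 mm above the upper plate's top; pins and nuts rise 14 mm over it. Origin as the upper plate's.
- weight_large: the largest brass weight (28 mm diameter, 50 mm high), standing in its own socket of the block. Leave alone.
- weight_small: the smallest brass weight (12 mm diameter, 27 mm high), standing in its own socket of the block. Leave alone.
- tape: roll of blue masking tape, 74 mm across, 25 mm high, lying on the wooden case. Leave alone.
- mug: white mug, 97 mm high. Leave alone.
- vial_a: capped sample vial, 25 mm diameter, 62 mm high. Leave alone.
- vial_b: second such vial. Leave alone.
- tin: round tin, 66 mm diameter, 24 mm high, lying on the wooden case. Leave alone.
- hex_key: L-shaped hex key, 102 mm long, lying flat. Leave alone.
- tweezers: steel tweezers, 124 mm long, lying flat. Leave alone.

How it is judged (in metres and radians):
On the way:
1. the weight stands upright, fully down and released in the socket that fits it (horizontal distance between weight and weight_block_hole1 below 0.004 m and z of weight in the frame of weight_block_hole1 below -0.009 m and angle between weight's own z axis and vertical below 0.12 rad and contact force between weight and the fingers below 0.1 N), for 0.3 s.
At the end, for the whole second after the job is handed in: Weight released upright in its socket (4 mm, at least 9 mm deep). Fingers hold the gauge (over 2 N), flat on the lower plate (3 mm, 3.4 deg), bearing on the upper plate with 1 to 12 N, tip at least 20 mm past the mouth, within 18 mm of its middle and 8.5 deg of straight in, at rest (all of step 1 and contact force between gauge and the fingers above 2 N and contact force between gauge and upper_plate between 1 and 12 N and contact force between gauge and cell above 0.05 N and x of gauge_tip in the frame of cell_mouth above 0.02 m and y of gauge_tip in the frame of cell_mouth between -0.018 and 0.018 m and z of gauge_tip in the frame of cell_mouth between -0.003 and 0.003 m and angle between the x axis of gauge and the x axis of cell_mouth, either way round below 0.15 rad and angle between gauge's own z axis and vertical below 0.06 rad and linear speed of gauge below 0.01 m/s); the arm keeps its last pose, push and grip.
It fails at once if the gauge is forced: it bears on the upper plate with more than 20 N (contact force between gauge and upper_plate above 20 N).
It fails at once if the gauge goes into the gap while the weight still loads the upper plate (contact force between gauge and upper_plate above 0.3 N and contact force between weight and upper_plate above 0.2 N).
It fails at once if one of the other weights is moved by more than 10 mm (distance of any of weight_large, weight_small from where it was at the start of the episode above 0.01 m).
It fails at once if a bystander is moved by more than 25 mm (distance of any of tape, mug, vial_a, vial_b, tin, hex_key, tweezers from where it was at the start of the episode above 0.025 m).
It also fails if it takes over 72 s, if anything falls off the work surface, if the arm or the gripper's body presses on something with over 40 N, if the wrist force passes 120 N, or if a joint passes its speed limit or range.

## Working session

There is one attempt and no reset: what is moved stays moved. The work goes in short steps, Python scripts to look and compute and a tool call to move; the robot and the scene stay as the last step left them, time stands still between calls to the robot, and variables do not carry over. Pictures are saved under pics/ and viewed, at most 10 in all, crops included, and the job is handed in when it is done.

Besides the shell and the picture viewer there is one more tool, called after ">>>" as name(argument=value, ...) on one line, values as JSON. arm_command: Moves the arm, as the interface text tells. Shifts and turns lie within -1 to 1; 1 stands for 250 mm of shift or 90 degrees of turn. Its arguments: {"type":"object","properties":{"delta_pos":{"type":"array"},"delta_rot":{"type":"array"},"claw":{"type":"array"}},"required":["delta_pos","delta_rot","claw"]}

```bash
mkdir -p pics; cat > h.py <<'E'
from cell import *
import numpy as np, cv2
def cal(n):
    c=calibration(n); return np.array(c["camera_matrix"],float),float(c["k1"]),np.array(c["T"],float)
def ray(c,u,v):
    K,k1,T=c
    d=np.array([(u-K[0,2])/K[0,0],(v-K[1,2])/K[1,1]]); s=d.copy()
    for _ in range(20): s=d/(1+k1*(s@s))
    w=T[:3,:3]@np.array([s[0],s[1],1]); return T[:3,3],w/np.linalg.norm(w)
def onz(c,u,v,z):
    o,w=ray(c,u,v); return o+w*(z-o[2])/w[2]
def tri(obs):
    A=np.zeros((3,3));b=np.zeros(3)
    for c,u,v in obs:
        o,w=ray(c,u,v);P=np.eye(3)-np.outer(w,w);A+=P;b+=P@o
    p=np.linalg.solve(A,b)
    r=[np.linalg.norm((np.eye(3)-np.outer(w,w))@(p-o)) for o,w in [ray(*x) for x in obs]]
    return p,r
def proj(c,p):
    K,k1,T=c; q=np.linalg.inv(T)@np.append(p,1); s=q[:2]/q[2]; s=s*(1+k1*(s@s))
    return K[0,0]*s[0]+K[0,2],K[1,1]*s[1]+K[1,2]
def snap(n,f):
    c=cal(n); im=cv2.cvtColor(np.array(read_camera(n)),cv2.COLOR_RGB2BGR); cv2.imwrite(f"pics/{f}.png",im); return c,im
E
python3 - <<'E'
from h import *
import pickle
s=state();print(s)
d={}
for n in("scene","top","wrist"):
    c,im=snap(n,n+"0");d[n]=c;print(n,c)
pickle.dump(d,open("c0.pkl","wb"))
E
```

```text
{'t': 0.0, 'joints': array([ 1.11941681e+00,  4.91530543e-01,  1.55947561e+00,  3.48734763e-06,
        1.09168050e+00, -1.05633823e-01]), 'qvel': array([-0.00024167,  0.00161171,  0.00010279,  0.00056316, -0.00178984,
       -0.00098118]), 'tau': array([ 2.57686923e-03, -6.12643862e+01, -2.58169127e+01,  6.94139418e-02,
        4.82141634e-02, -1.14405079e-04]), 'eef_pos': array([211.69855324, 587.78699235, 214.07076419]), 'tcp_rot': array([-3.14050508e+00, -1.18424330e-04,  2.79584528e+00]), 'ft_force': array([ 0.85353249, -0.92317403, -0.20421426]), 'moment': array([ 0.00546345, -0.0320625 , -0.02044954]), 'grip_force': 0.0, 'opening': 0.9987752484057422}
scene (array([[511.61265631,   0.        , 327.87174226],
       [  0.        , 511.61265631, 208.1268359 ],
       [  0.        ,   0.        ,   1.        ]]), -0.009349016630782985, array([[ 6.43119153e-01, -5.53406819e-01,  5.29281256e-01,
        -9.78500682e+00],
       [-7.65706824e-01, -4.73337303e-01,  4.35482327e-01,
        -5.06753227e+02],
       [ 9.52967290e-03, -6.85341295e-01, -7.28159663e-01,
         9.20113183
[... 442 characters left out ...]
],
       [ 1.36164774e-02, -1.09079097e-01, -9.93939808e-01,
         1.26364494e+03],
       [ 0.00000000e+00,  0.00000000e+00,  0.00000000e+00,
         1.00000000e+00]]))
wrist (array([[338.274936  ,   0.        , 316.02767024],
       [  0.        , 338.274936  , 197.59368428],
       [  0.        ,   0.        ,   1.        ]]), -0.04763710668178528, array([[ 3.38820433e-01,  9.03970149e-01,  2.60842257e-01,
         1.37562462e+02],
       [ 9.40849503e-01, -3.25034203e-01, -9.56816548e-02,
         6.14821558e+02],
       [-1.71070449e-03,  2.77832208e-01, -9.60628095e-01,
         3.84482199e+02],
       [ 0.00000000e+00,  0.00000000e+00,  0.00000000e+00,
         1.00000000e+00]]))
```

View pics/scene0.png

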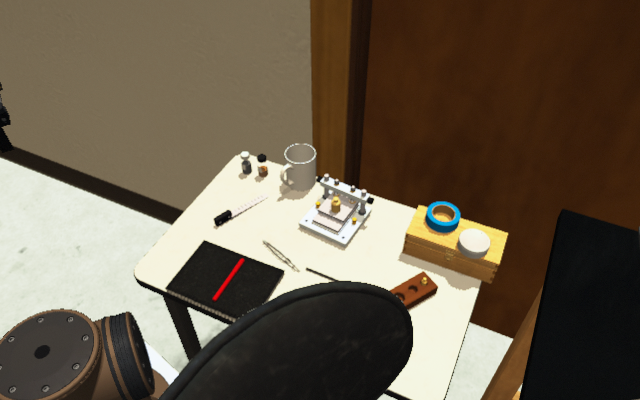

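View pics/top0.png

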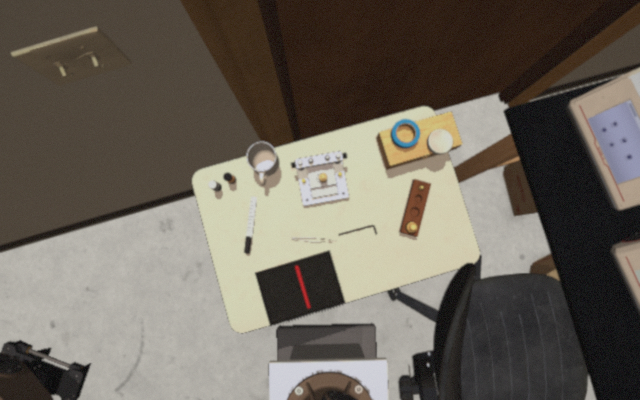

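The scene view shows the cell at about (337,212), the gauge at (240,210), the block at (413,290) and the tweezers at (281,255). The top view shows the weight at (323,178), the gauge handle at (248,245) with its tip at (254,200), and the block running from (411,227), large weight, to (423,187), small weight. The hex key is at (360,231) and the tweezers at (312,239).

```bash
python3 - <<'E'
from h import *
import pickle
d=pickle.load(open("c0.pkl","rb"));t=d["top"]
for n,u,v,z in [("weight",323,178,85),("gh",248,245,24),("gtip",254,200,2),("large",411,227,60),("small",423,187,40),("cellFL",301,205,10),("cellFR",348,199,10),("mugc",262,155,90),("hexcorner",376,234,3),("hexend",340,235,3),("tw",294,238,2),("case",430,140,60)]:
    print(n,np.round(onz(t,u,v,z)))
im=cv2.imread("pics/top0.png")[130:270,190:480]
cv2.imwrite("pics/topc.png",cv2.resize(im,None,fx=2.75,fy=2.75,interpolation=cv2.INTER_CUBIC))
E
```

```text
weight [630.  -0.  85.]
gh [462. 203.  24.]
gtip [585. 190.   2.]
large [ 499. -228.   60.]
small [ 607. -269.   40.]
cellFL [568.  60.  10.]
cellFR [581. -68.  10.]
mugc [693. 156.  90.]
hexcorner [ 484. -143.    3.]
hexend [484. -44.   3.]
tw [479.  81.   2.]
case [ 731. -290.   60.]
```

View pics/topc.png

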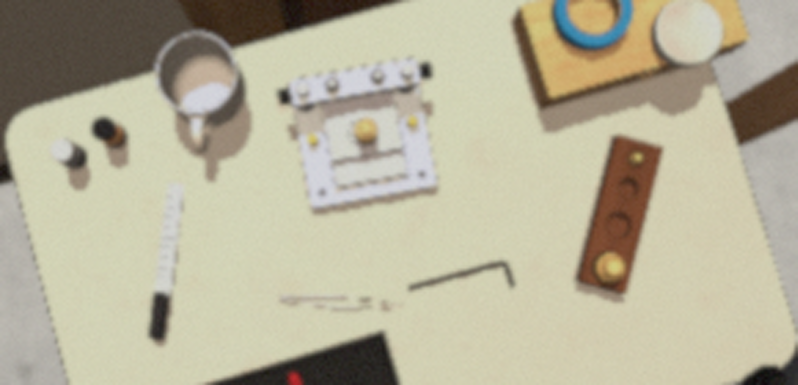

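The enlarged crop agrees with that: four sockets in a row with the large weight at the front, and the cell facing the robot. I'll move the wrist camera along the front of the table and look from three places.

>>> arm_command(delta_pos=[[0.304,-0.53,0],[0.304,-0.53,0],[0.304,-0.53,0],[0.304,-0.53,0],[0.304,-0.53,0]], delta_rot=[[0,0,0.156],[0,0,0.156],[0,0,0.156],[0,0,0.156],[0,0,0.156]], claw=[0,0,0,0,0])

```text
t: 0.57
eef_pos: [289.5, 452.0, 214.7]
tcp_rot: [-3.14, -0.0, 3.038]
ft_force: [0.3, 0.1, 0.2]
opening: 0.997
grip_force: 0.0
```

>>> arm_command(delta_pos=[[0.304,-0.53,0],[0.304,-0.53,0],[0.304,-0.53,0],[0.304,-0.53,0],[0.304,-0.53,0]], delta_rot=[[0,0,0],[0,0,0],[0,0,0],[0,0,0],[0,0,0]], claw=[0,0,0,0,0])

```text
t: 0.98
eef_pos: [365.6, 320.2, 214.7]
tcp_rot: [-3.141, 0.0, 3.038]
ft_force: [-0.6, 0.3, 0.7]
opening: 1.006
grip_force: 0.0
```

>>> arm_command(delta_pos=[[0.304,-0.53,0],[0.304,-0.53,0],[0.304,-0.53,0],[0.304,-0.53,0],[0.304,-0.53,0]], delta_rot=[[0,0,0],[0,0,0],[0,0,0],[0,0,0],[0,0,0]], claw=[0,0,0,0,0])

```text
t: 1.4
eef_pos: [441.9, 188.0, 214.6]
tcp_rot: [-3.141, 0.001, 3.038]
ft_force: [-0.1, 0.2, 0.4]
opening: 1.001
grip_force: 0.0
```

```bash
cat >> h.py <<'E'
import pickle
def keep(f):
    c,im=snap("wrist",f); pickle.dump(c,open(f"pics/{f}.pkl","wb")); return c,im
def load(f): return pickle.load(open(f"pics/{f}.pkl","rb")),cv2.imread(f"pics/{f}.png")
E
python3 -c "
from h import *
keep('w1')"
```

>>> arm_command(delta_pos=[[0,-0.76,0],[0,-0.76,0],[0,-0.76,0],[0,-0.76,0],[0,-0.76,0]], delta_rot=[[0,0,0],[0,0,0],[0,0,0],[0,0,0],[0,0,0]], claw=[0,0,0,0,0])

```text
t: 1.87
eef_pos: [439.6, -0.8, 214.7]
tcp_rot: [-3.142, 0.0, 3.041]
ft_force: [0.1, 1.0, 0.0]
opening: 0.999
grip_force: 0.0
```

```bash
python3 -c "
from h import *
read_camera('wrist');keep('w2');print(state()['eef_pos'])"
```

```text
[439.97448354  -0.73511585 214.68546031]
```

>>> arm_command(delta_pos=[[0.04,-0.76,0],[0.04,-0.76,0],[0.04,-0.76,0],[0.04,-0.76,0],[0.04,-0.76,0]], delta_rot=[[0,0,0],[0,0,0],[0,0,0],[0,0,0],[0,0,0]], claw=[0,0,0,0,0])

```text
t: 2.38
eef_pos: [450.8, -191.0, 214.6]
tcp_rot: [-3.141, 0.001, 3.041]
ft_force: [0.6, 0.9, 0.3]
opening: 1.0
grip_force: 0.0
```

```bash
python3 -c "
from h import *
read_camera('wrist');keep('w3');print(state()['eef_pos'])"
```

```text
[ 450.83566103 -190.766236    214.33767399]
```

View pics/w2.png

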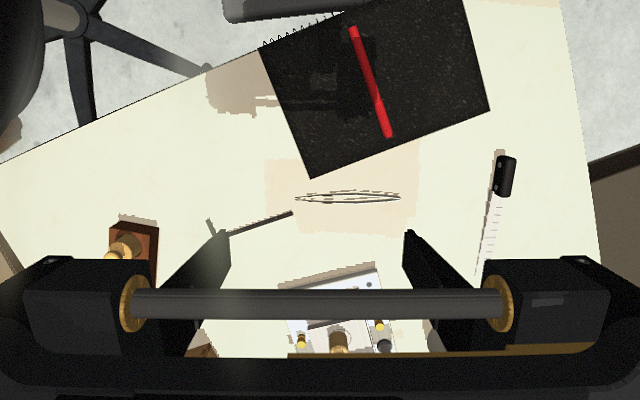

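The wrist image is flipped, with up pointing towards the robot, and the gripper covers the rows below about 260. The gauge handle shows at (504,175) and the block at (133,245). Objects have to lie on the robot's side of the TCP to be seen, so I'll sweep again with the TCP at x≈620.

>>> arm_command(delta_pos=[[0.68,-0.04,0],[0.68,-0.04,0],[0.68,-0.04,0],[0.68,-0.04,0],[0.68,-0.04,0]], delta_rot=[[0,0,0],[0,0,0],[0,0,0],[0,0,0],[0,0,0]], claw=[0,0,0,0,0])

```text
t: 2.9
eef_pos: [625.5, -196.3, 213.5]
tcp_rot: [3.141, 0.001, 3.044]
ft_force: [-0.2, -0.2, -1.1]
opening: 1.0
grip_force: 0.0
```

```bash
python3 -c "
from h import *
read_camera('wrist');keep('v1');print(state()['eef_pos'])"
```

```text
[ 621.16204785 -196.36783167  213.37553194]
```

>>> arm_command(delta_pos=[[0,0.44,0],[0,0.44,0],[0,0.44,0],[0,0.44,0],[0,0.44,0]], delta_rot=[[0,0,0],[0,0,0],[0,0,0],[0,0,0],[0,0,0]], claw=[0,0,0,0,0])

```text
t: 3.42
eef_pos: [618.8, -86.8, 215.3]
tcp_rot: [3.141, -0.0, 3.044]
ft_force: [-0.2, -1.3, 0.0]
opening: 1.0
grip_force: 0.0
```

```bash
python3 -c "
from h import *
read_camera('wrist');keep('v2');print(state()['eef_pos'])"
```

```text
[619.24415866 -89.02964614 215.06103903]
```

>>> arm_command(delta_pos=[[0,0.72,0],[0,0.72,0],[0,0.72,0],[0,0.72,0],[0,0.72,0]], delta_rot=[[0,0,0],[0,0,0],[0,0,0],[0,0,0],[0,0,0]], claw=[0,0,0,0,0])

```text
t: 3.93
eef_pos: [619.2, 94.1, 214.7]
tcp_rot: [3.141, -0.0, 3.042]
ft_force: [0.5, 0.2, 0.8]
opening: 0.999
grip_force: 0.0
```

```bash
python3 -c "
from h import *
read_camera('wrist');keep('v3');print(state()['eef_pos'])
a=load('v1')[1];b=load('v2')[1];c=load('v3')[1]
cv2.imwrite('pics/m1.png',np.vstack([np.hstack([b[:300,:400],c[:300,240:]]),np.hstack([a[:300,120:520],b[:300,240:]])]))"
```

```text
[619.50687997  92.01259745 214.645042  ]
```

View pics/m1.png

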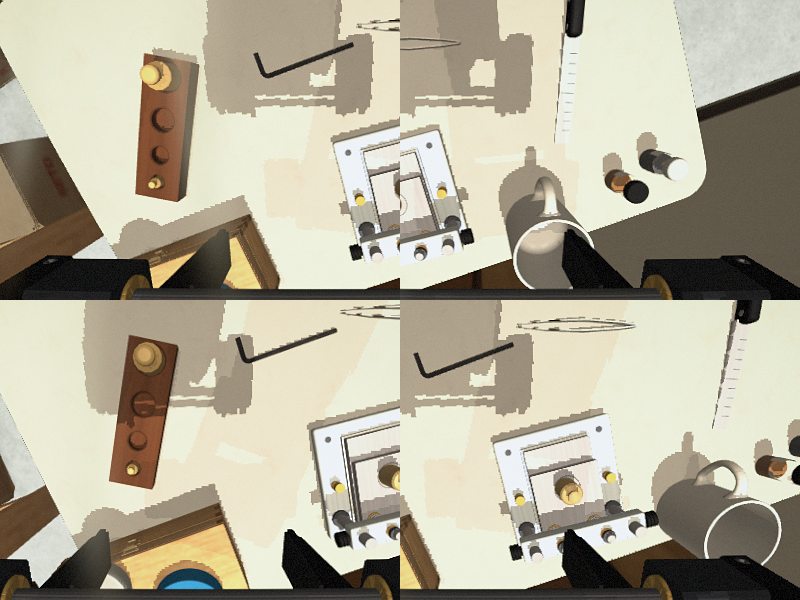

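The mosaic shows v2 top left (offset 0), v3 top right (offset 240), v1 bottom left (offset 120) and v2 bottom right (offset 240). In v2 the weight knob is at about (809-240, 191), the block runs from (150,75) to (155,183), and the gauge tip is at about (955-240, 128). I'll enlarge the block and the cell to pick edges.

```bash
python3 -c "
from h import *
a=load('v1')[1];b=load('v2')[1];c=load('v3')[1]
r=lambda i,x,y,w,h,k:cv2.resize(i[y:y+h,x:x+w],(w*k,h*k),interpolation=cv2.INTER_CUBIC)
L=r(a,222,30,86,165,3);R=r(b,325,105,180,165,3)
print(L.shape,R.shape)
cv2.imwrite('pics/m2.png',np.hstack([L,R]))
L=r(c,140,105,180,165,3);R=r(b,120,45,86,165,3)
cv2.imwrite('pics/m3.png',np.hstack([R,L]))"
```

```text
(495, 258, 3) (495, 540, 3)
```

View pics/m2.png

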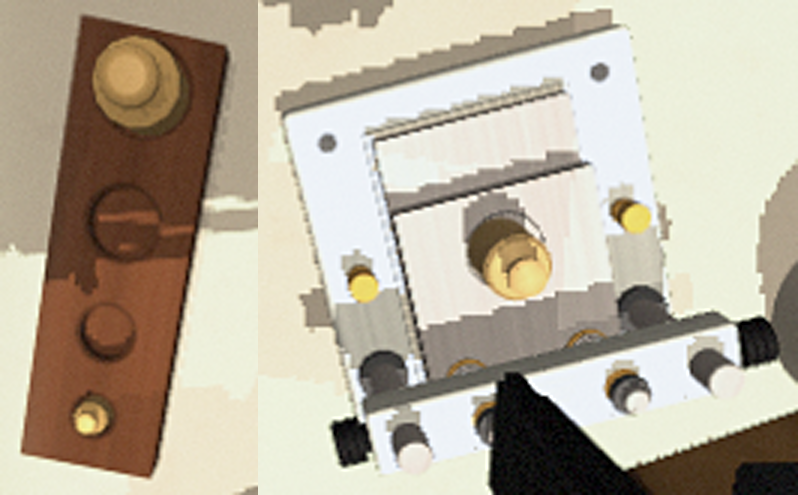

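View pics/m3.png

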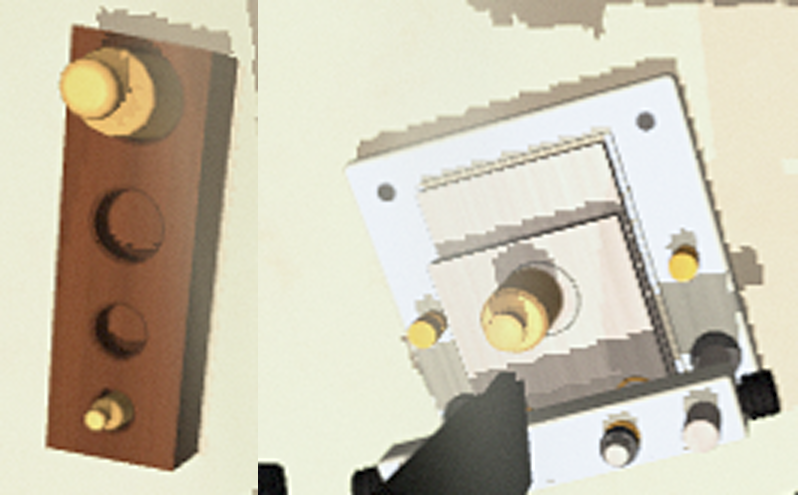

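The pixel positions read from the two crops (3x):
- **Block top corners:** m2 (81,15), (222,46), (152,476), (22,452). m3 (71,26), (218,55), (174,470), (46,447).
- **Hole1 mouth centre:** m2 (124.5,221), m3 (130,226).
- **Weight knob top:** m2 (527,275), m3 (507,325).
- **Upper plate front edge:** m2 (391,213)-(590,162), m3 (433,262)-(619,212).
- **Ledge front edge:** m2 (374,137)-(571,92), m3 (419,187)-(607,141).

```bash
cat > m.py <<'E'
from h import *
c1,c2,c3=[load(f)[0] for f in("v1","v2","v3")]
f=lambda p,ox,oy,sx=0:((p[0]-sx+.5)/3-.5+ox,(p[1]+.5)/3-.5+oy)
def B(p,q): return tri([(c1,*f(p,222,30)),(c2,*f(q,120,45))])
def C(p,q): return tri([(c2,*f(p,325,105,258)),(c3,*f(q,140,105,258))])
R={}
for n,F,p,q in [("bTL",B,(81,15),(71,26)),("bTR",B,(222,46),(218,55)),("bBR",B,(152,476),(174,470)),("bBL",B,(22,452),(46,447)),("hole1",B,(124.5,221),(130,226)),("hole2",B,(108,331),(122,330)),("smallknob",B,(90,418),(98,418)),("largeknob",B,(131,79),(91,88)),
 ("wknob",C,(527,275),(507,325)),("upL",C,(391,213),(433,262)),("upR",C,(590,162),(619,212)),("ledL",C,(374,137),(419,187)),("ledR",C,(571,92),(607,141)),("baseL",C,(284,112),(345,163)),("baseR",C,(628,28),(673,73))]:
    p,r=F(p,q);R[n]=p;print(n,np.round(p,1),np.round(max(r),1))
a=lambda p,q:np.degrees(np.arctan2((q-p)[1],(q-p)[0]))
print("block yaw",a(R["bTL"],R["bBL"]),a(R["bTR"],R["bBR"]),"L",np.linalg.norm(R["bTL"]-R["bBL"]),np.linalg.norm(R["bTL"]-R["bTR"]))
ctr=(R["bTL"]+R["bTR"]+R["bBR"]+R["bBL"])/4;ax=(R["bBL"]+R["bBR"]-R["bTL"]-R["bTR"]);ax/=np.linalg.norm(ax)
print("hole1 from block",ctr-12*ax,ctr)
print("cell yaw",[a(R[k+"R"],R[k+"L"])-90 for k in("up","led","base")],"w",np.linalg.norm(R["upL"]-R["upR"]))
E
python3 m.py
```

```text
bTL [ 476.8 -247.5   28. ] 0.3
bTR [ 489.6 -203.5   17.1] 0.7
bBR [ 632.5 -244.8   26.7] 0.3
bBL [ 618.5 -289.9   29. ] 0.3
hole1 [ 543.  -242.6   25.2] 0.7
hole2 [ 579.2 -253.6   24.9] 0.3
smallknob [ 606.7 -260.8   42.1] 0.7
largeknob [ 501.6 -229.8   60.8] 0.4
wknob [635.6   3.2  80.1] 0.6
upL [622.  -32.5  38.3] 0.1
upR [610.2  36.7  40.6] 0.1
ledL [596.2 -35.7  29.3] 0.1
ledR [586.9  33.9  29.3] 0.2
baseL [586.1 -66.   17.5] 0.2
baseR [567.2  58.6  17. ] 0.7
block yaw -16.653539709094204 -16.120951042029038 L 147.90862343961942 47.10975122703115
hole1 from block [ 542.86710556 -243.01955608   24.80719698] [ 554.37227164 -246.40276642   25.23736107]
cell yaw [np.float64(-170.3002254542536), np.float64(-172.3776016236274), np.float64(-171.3617013930165)] w 70.23126793710753
```

>>> arm_command(delta_pos=[[0.064,-0.356,0],[0.064,-0.356,-0.16],[0.064,-0.356,-0.36],[0.064,-0.356,-0.36],[0.064,-0.356,-0.36]], delta_rot=[[0,0,-0.119],[0,0,-0.119],[0,0,-0.119],[0,0,-0.119],[0,0,-0.119]], claw=[0.5,0.5,0.5,0.5,0.5])

```text
t: 4.45
eef_pos: [633.6, -2.0, 119.8]
tcp_rot: [-3.14, -0.007, 2.85]
ft_force: [-0.1, 0.0, 0.8]
opening: 0.706
grip_force: 0.0
```

```bash
python3 -c "
from h import *
read_camera('wrist');c,im=keep('g1');s=state();print(s['eef_pos'],s['tcp_rot'],s['opening'])
for z in (60,84): print(proj(c,np.array([635.6,3.2,z])))
cv2.imwrite('pics/g1c.png',cv2.resize(im[180:400,200:440],None,fx=2.5,fy=2.5))"
```

```text
[ 6.35788354e+02 -1.28088747e-01  1.24840469e+02] [-3.14139989e+00 -9.60410899e-04  2.85176966e+00] 0.6189128510523961
(np.float64(321.9834402376496), np.float64(212.66461369050856))
(np.float64(322.5395450372929), np.float64(224.19564833083774))
```

View pics/g1c.png

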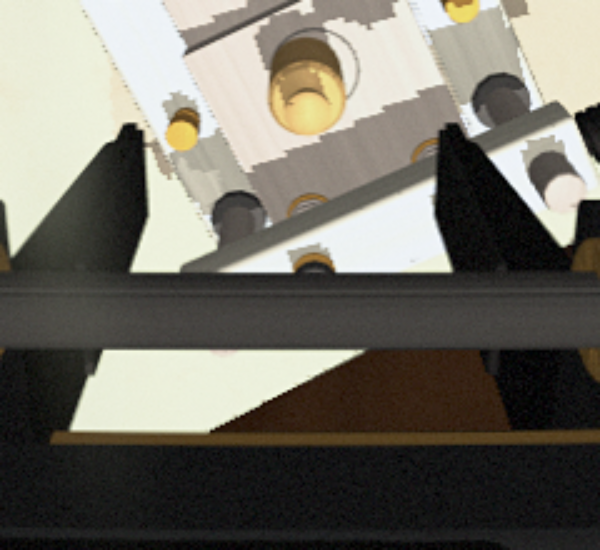

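The knob is between the fingers at about (324,223) px, against a prediction of (322.5,224). That is good enough to descend and grip.

>>> arm_command(delta_pos=[[0,0.006,-0.1],[0,0.006,-0.2],[0,0.006,-0.256],[0,0.006,-0.256],[0,0.006,-0.256]], delta_rot=[[0,0,0],[0,0,0],[0,0,0],[0,0,0],[0,0,0]], claw=[0.5,0.5,0.5,0.5,0.5])

```text
t: 4.97
eef_pos: [636.6, 3.0, 62.4]
tcp_rot: [3.141, 0.002, 2.854]
ft_force: [0.1, 0.4, 0.1]
opening: 0.5
grip_force: 0.0
```

>>> arm_command(delta_pos=[[0,0,0],[0,0,0],[0,0,0],[0,0,0],[0,0,0]], delta_rot=[[0,0,0],[0,0,0],[0,0,0],[0,0,0],[0,0,0]], claw=[0.9,0.9,0.9,0.9,0.9])

```text
t: 5.38
eef_pos: [636.0, 3.1, 61.3]
tcp_rot: [3.141, 0.001, 2.854]
ft_force: [1.2, 0.4, 1.7]
opening: 0.222
grip_force: 30.0
```

>>> arm_command(delta_pos=[[0,0,0],[0,0,0],[0,0,0],[0,0,0],[0,0,0]], delta_rot=[[0,0,0],[0,0,0],[0,0,0],[0,0,0],[0,0,0]], claw=[0.9,0.9,0.9,0.9,0.9])

```text
t: 5.8
eef_pos: [636.0, 3.0, 60.8]
tcp_rot: [3.141, 0.0, 2.854]
ft_force: [1.8, -0.5, 2.8]
opening: 0.219
grip_force: 30.0
```

>>> arm_command(delta_pos=[[0,0,0.1],[0,0,0.2],[0,0,0.32],[0,0,0.32],[0,0,0.32]], delta_rot=[[0,0,0],[0,0,0],[0,0,0],[0,0,0],[0,0,0]], claw=[0.9,0.9,0.9,0.9,0.9])

```text
t: 6.22
eef_pos: [636.1, 3.0, 141.7]
tcp_rot: [3.141, 0.002, 2.854]
ft_force: [-0.3, -0.7, -1.5]
opening: 0.218
grip_force: 30.0
```

>>> arm_command(delta_pos=[[-0.2,-0.55,0],[-0.2,-0.55,0],[-0.2,-0.55,0],[-0.2,-0.55,0],[-0.2,-0.55,0]], delta_rot=[[0,0,0],[0,0,0],[0,0,0],[0,0,0],[0,0,0]], claw=[0.9,0.9,0.9,0.9,0.9])

```text
t: 6.63
eef_pos: [583.7, -138.1, 139.0]
tcp_rot: [-3.141, -0.003, 2.85]
ft_force: [-1.2, 0.1, -0.9]
opening: 0.219
grip_force: 30.0
```

>>> arm_command(delta_pos=[[0,-0.42,0],[0,-0.42,0],[0,-0.42,0],[0,-0.42,0],[0,-0.42,0]], delta_rot=[[0,0,0],[0,0,0],[0,0,0],[0,0,0],[0,0,0]], claw=[0.9,0.9,0.9,0.9,0.9])

```text
t: 7.05
eef_pos: [585.2, -239.8, 138.9]
tcp_rot: [3.141, -0.003, 2.852]
ft_force: [0.3, 0.9, -1.4]
opening: 0.218
grip_force: 30.0
```

```bash
python3 -c "
from h import *
[read_camera('wrist') for _ in range(3)];c,im=keep('p1');s=state();print(s['eef_pos'],s['tcp_rot'],s['opening'],s['ft_force'])
p=s['eef_pos']
for z in (0,24,26): print(z,proj(c,p+[0,0,z]))
print('hole',proj(c,np.array([543,-242.8,26])))
cv2.imwrite('pics/p1c.png',cv2.resize(im[0:300,180:480],None,fx=2,fy=2,interpolation=cv2.INTER_CUBIC))"
```

```text
[ 585.82894601 -238.05480036  140.20631284] [ 3.14117274e+00 -9.99673128e-04  2.85528087e+00] 0.2215258122610745 [ 0.34405601  0.14921615 -0.99059196]
0 (np.float64(316.097605810445), np.float64(249.90777591731455))
24 (np.float64(316.09949171167955), np.float64(271.0762148612745))
26 (np.float64(316.09967168896316), np.float64(273.1110926376127))
hole (np.float64(296.28973179621863), np.float64(148.74827296973697))
```

View pics/p1c.png

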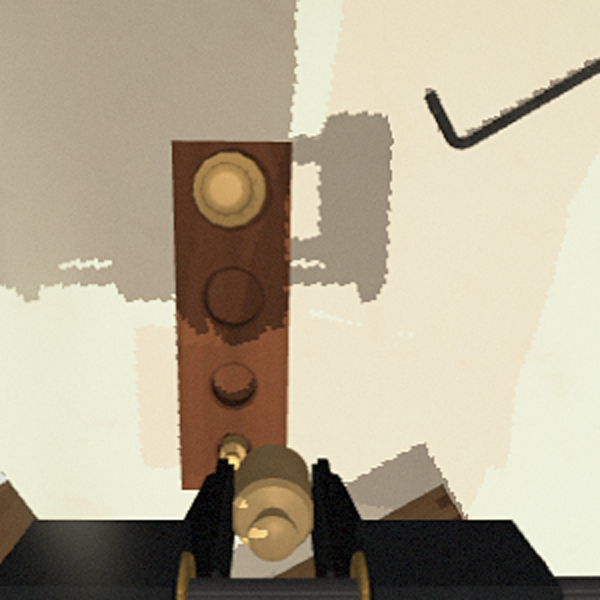

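The held weight is centred between the fingers: body column about 316.2 against a predicted 316.1. The 24.5 mm hole's mouth is centred at about (297,148) px, against a predicted (296.3,148.7). I'll triangulate it with all the views.

```bash
python3 - <<'E'
from h import *
c1,c2=load('v1')[0],load('v2')[0];p=load('p1')[0]
f=lambda x,y,ox,oy:((x+.5)/3-.5+ox,(y+.5)/3-.5+oy)
a=f(124.5,221,222,30);b=f(130,226,120,45)
print(tri([(c1,*a),(c2,*b),(p,296.8,147.8)]))
for c,q in((c1,a),(c2,b),(p,(296.8,147.8))): print(onz(c,*q,26))
print(state()['eef_pos'])
E
```

```text
(array([ 542.8506633 , -242.45582676,   25.14278442]), [np.float64(0.5267660789516968), np.float64(0.8930293974603108), np.float64(0.4489096765324031)])
[ 542.35313409 -242.48395778   26.        ]
[ 543.73319909 -242.1515938    26.        ]
[ 542.35985884 -242.15156669   26.        ]
[ 585.82894601 -238.05480036  140.20631284]
```

>>> arm_command(delta_pos=[[-0.17,-0.012,0],[-0.17,-0.012,-0.12],[-0.17,-0.012,-0.25],[-0.17,-0.012,-0.364],[-0.17,-0.012,-0.364]], delta_rot=[[0,0,0],[0,0,0],[0,0,0],[0,0,0],[0,0,0]], claw=[0.9,0.9,0.9,0.9,0.9])

```text
t: 7.67
eef_pos: [541.3, -240.3, 45.3]
tcp_rot: [3.14, -0.007, 2.855]
ft_force: [-1.4, -0.0, -0.1]
opening: 0.22
grip_force: 30.0
```

>>> arm_command(delta_pos=[[0,0,0],[0,0,0],[0,0,0],[0,0,0],[0,0,0]], delta_rot=[[0,0,0],[0,0,0],[0,0,0],[0,0,0],[0,0,0]], claw=[0.9,0.9,0.9,0.9,0.9])

```text
t: 8.08
eef_pos: [543.8, -242.6, 50.9]
tcp_rot: [-3.141, 0.002, 2.854]
ft_force: [0.1, -1.1, 0.8]
opening: 0.22
grip_force: 30.0
```

>>> arm_command(delta_pos=[[0,0,-0.01],[0,0,-0.02],[0,0,-0.03],[0,0,-0.04],[0,0,-0.048]], delta_rot=[[0,0,0],[0,0,0],[0,0,0],[0,0,0],[0,0,0]], claw=[0.9,0.9,0.9,0.9,0.9])

```text
t: 8.5
eef_pos: [543.2, -242.4, 37.2]
tcp_rot: [3.141, -0.0, 2.854]
ft_force: [-0.6, -0.1, -1.3]
opening: 0.216
grip_force: 30.0
```

>>> arm_command(delta_pos=[[0,0,-0.006],[0,0,-0.012],[0,0,-0.018],[0,0,-0.024],[0,0,-0.024]], delta_rot=[[0,0,0],[0,0,0],[0,0,0],[0,0,0],[0,0,0]], claw=[0.9,0.9,0.9,0.9,0.9])

```text
t: 8.92
eef_pos: [543.2, -242.4, 31.4]
tcp_rot: [3.141, -0.0, 2.854]
ft_force: [1.4, -0.6, -0.8]
opening: 0.218
grip_force: 30.0
```

>>> arm_command(delta_pos=[[0,0,-0.004],[0,0,-0.008],[0,0,-0.012],[0,0,-0.012],[0,0,-0.012]], delta_rot=[[0,0,0],[0,0,0],[0,0,0],[0,0,0],[0,0,0]], claw=[0.9,0.9,0.9,0.9,0.9])

```text
t: 9.33
eef_pos: [543.8, -242.7, 30.6]
tcp_rot: [-3.141, 0.002, 2.854]
ft_force: [-4.6, 2.5, 19.4]
opening: 0.216
grip_force: 30.0
```

Contact came at TCP z=30.6, about where a fully seated weight should stop (plate about 44.2 above the table). I'll ease off, release and lift.

>>> arm_command(delta_pos=[[0,0,0.01],[0,0,0.01],[0,0,0.01],[0,0,0.01],[0,0,0.01]], delta_rot=[[0,0,0],[0,0,0],[0,0,0],[0,0,0],[0,0,0]], claw=[0.9,0.6,0.6,0.6,0.6])

```text
t: 9.75
eef_pos: [543.3, -242.5, 30.9]
tcp_rot: [3.141, -0.0, 2.854]
ft_force: [-0.1, 0.3, 0.1]
opening: 0.39
grip_force: 0.0
```

>>> arm_command(delta_pos=[[0,0,0],[0,0,0.08],[0,0,0.2],[0,0,0.36],[0,0,0.5]], delta_rot=[[0,0,0],[0,0,0],[0,0,0],[0,0,0],[0,0,0]], claw=[0.6,0.6,0.6,0.6,0.6])

```text
t: 10.17
eef_pos: [543.1, -242.4, 157.6]
tcp_rot: [3.141, -0.001, 2.854]
ft_force: [1.1, -0.3, -0.4]
opening: 0.403
grip_force: 0.0
```

>>> arm_command(delta_pos=[[0.24,0.2,0.2],[0.24,0.2,0.2],[0.24,0.2,0.2],[0.24,0.2,0.2],[0.24,0.2,0.2]], delta_rot=[[0,0,0],[0,0,0],[0,0,0],[0,0,0],[0,0,0]], claw=[0.3,0.3,0.3,0.3,0.3])

```text
t: 10.58
eef_pos: [602.8, -192.2, 205.2]
tcp_rot: [3.142, -0.001, 2.855]
ft_force: [0.5, -0.7, -0.9]
opening: 0.679
grip_force: 0.0
```

```bash
python3 -c "
from h import *
[read_camera('wrist') for _ in range(2)];c,im=keep('q1');s=state();print(s['eef_pos'],s['tcp_rot'],s['opening'])
for z in (14,26,54): print(proj(c,np.array([543,-242.4,z])))
cv2.imwrite('pics/q1c.png',cv2.resize(im[0:280,150:450],None,fx=2,fy=2,interpolation=cv2.INTER_CUBIC))"
```

```text
[ 602.15424024 -193.14612877  204.77559444] [ 3.14134306e+00 -2.44402339e-03  2.85287693e+00] 0.6977086604771475
(np.float64(255.50166585045594), np.float64(136.24965816007705))
(np.float64(253.47850924672798), np.float64(137.4288625104099))
(np.float64(248.19058746585068), np.float64(140.5130559751422))
```

View pics/q1c.png

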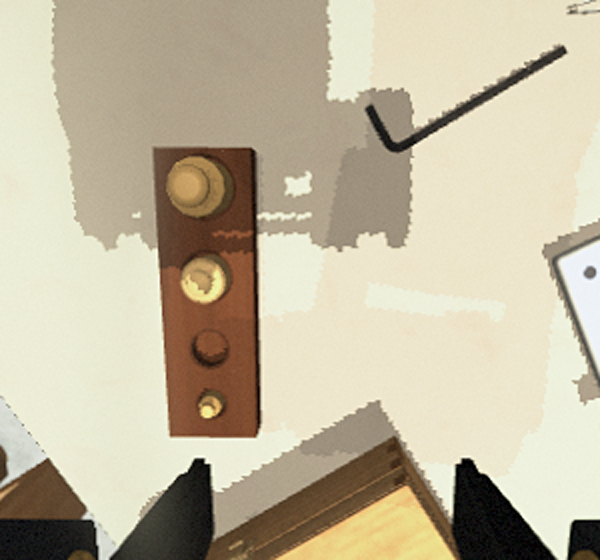

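The brass weight stands in its socket: the knob is at about (250,139) px, against a prediction of (248,140.5) for fully seated. The neighbouring weights are undisturbed. Next I'll measure the gauge numerically from two views.

>>> arm_command(delta_pos=[[-0.066,0.684,0],[-0.066,0.684,0],[-0.066,0.684,0],[-0.066,0.684,0],[-0.066,0.684,0]], delta_rot=[[0,0,0.117],[0,0,0.117],[0,0,0.117],[0,0,0.117],[0,0,0.117]], claw=[0.3,0.3,0.3,0.3,0.3])

```text
t: 11.15
eef_pos: [585.1, -17.2, 205.5]
tcp_rot: [3.14, -0.002, 3.04]
ft_force: [-0.0, -0.6, 0.1]
opening: 0.701
grip_force: 0.0
```

>>> arm_command(delta_pos=[[-0.066,0.684,0],[-0.066,0.684,0],[-0.066,0.684,0],[-0.066,0.684,0],[-0.066,0.684,0]], delta_rot=[[0,0,0],[0,0,0],[0,0,0],[0,0,0],[0,0,0]], claw=[0.5,0.5,0.5,0.5,0.5])

```text
t: 11.57
eef_pos: [569.0, 153.6, 205.4]
tcp_rot: [3.141, -0.001, 3.04]
ft_force: [0.5, 0.4, 0.1]
opening: 0.505
grip_force: 0.0
```

```bash
cat > gg.py <<'E'
from h import *
def dark(im):
    g=im.max(axis=2); m=(g<60).astype(np.uint8); m[230:]=0
    n,l,st,ce=cv2.connectedComponentsWithStats(m)
    return [(st[i].tolist(),cv2.minAreaRect(cv2.findContours((l==i).astype(np.uint8),cv2.RETR_EXTERNAL,cv2.CHAIN_APPROX_NONE)[0][0])) for i in range(1,n) if st[i,4]>80]
def blade(im):
    h=cv2.cvtColor(im,cv2.COLOR_BGR2HSV); return h
E
python3 -c "
from gg import *
[read_camera('wrist') for _ in range(3)];c,im=keep('a1');s=state();print(s['eef_pos'],s['tcp_rot'],s['opening'])
for d in dark(im): print(d[0],np.round(d[1][0],1),np.round(d[1][1],1),d[1][2])
u,v=map(int,proj(c,np.array([540,195,5])));print(u,v)
for vv in (v-20,v,v+20): print(im[vv,u-20:u+20].tolist())
"
```

```text
[570.27816358 148.2361635  205.65739289] [-3.14115529e+00 -8.64562465e-04  3.03706570e+00] 0.5018552582301304
[115, 0, 201, 73, 4319] [215.  36.] [ 72. 200.] 90.0
[357, 43, 17, 48, 702] [365.3  66.5] [15.2 47.4] 2.045408248901367
[488, 84, 152, 70, 2240] [565.2 119. ] [ 15.4 162.7] 69.90476989746094
[51, 127, 34, 21, 149] [ 65.  139.4] [34.9 15.7] 20.13630485534668
[436, 197, 16, 23, 181] [441.9 206.5] [12.8 22.3] 15.945394515991211
355 142
[[203, 229, 237], [207, 232, 238], [207, 231, 239], [202, 230, 236], [210, 231, 238], [208, 231, 237], [206, 230, 238], [205, 231, 238], [204, 229, 237], [207, 230, 238], [202, 230, 237], [206, 231, 238], [205, 230, 237], [204, 229, 237], [203, 229, 237], [204, 232, 238], [208, 234, 241], [165, 193, 206], [93, 107, 120], [202, 213, 211], [232, 241, 240], [226, 236, 238], [225, 234, 237], [224, 235, 236], [225, 235, 236], [230, 239, 239], [230, 240, 238], [231, 242, 239], [231, 240, 240], [230, 240, 240], [230, 239, 240], [228, 239, 239], [229, 239, 239], [232, 241, 238], [222, 237, 238], [205, 230, 237], [205, 231, 238], [205, 231, 238], [203, 229
[... 686 characters left out ...]
], [206, 232, 239]]
[[208, 231, 238], [205, 231, 238], [208, 231, 238], [205, 231, 238], [205, 231, 238], [208, 232, 238], [204, 230, 237], [207, 231, 237], [207, 232, 237], [207, 231, 239], [205, 231, 237], [206, 232, 238], [205, 230, 237], [207, 232, 237], [210, 233, 239], [210, 233, 239], [186, 219, 225], [216, 225, 225], [235, 242, 239], [231, 240, 239], [230, 240, 237], [229, 238, 237], [230, 240, 239], [220, 230, 230], [185, 199, 198], [168, 181, 181], [175, 187, 189], [173, 186, 188], [177, 187, 190], [174, 187, 190], [173, 187, 188], [202, 221, 224], [212, 233, 239], [201, 227, 236], [202, 229, 237], [199, 228, 235], [206, 228, 238], [205, 229, 238], [205, 230, 238], [203, 229, 236]]
```

>>> arm_command(delta_pos=[[0,0.4,0],[0,0.4,0],[0,0.4,0],[0,0.4,0],[0,0.4,0]], delta_rot=[[0,0,0],[0,0,0],[0,0,0],[0,0,0],[0,0,0]], claw=[0.5,0.5,0.5,0.5,0.5])

```text
t: 12.18
eef_pos: [570.6, 248.2, 205.7]
tcp_rot: [-3.141, -0.001, 3.037]
ft_force: [0.3, -0.0, -0.3]
opening: 0.499
grip_force: 0.0
```

```bash
python3 -c "
from gg import *
[read_camera('wrist') for _ in range(3)];c,im=keep('a2');s=state();print(s['eef_pos'],s['tcp_rot'],s['opening'])
for d in dark(im): print(d[0],np.round(d[1][0],1),np.round(d[1][1],1),d[1][2])
"
```

```text
[570.68845166 247.71996895 206.17516356] [-3.14144933e+00 -1.27003015e-04  3.03563747e+00] 0.4995299916151015
[44, 0, 130, 86, 6745] [108.5  42.5] [ 85. 129.] 90.0
[260, 53, 16, 48, 683] [267.5  76.5] [47. 15.] 90.0
[404, 73, 236, 100, 3238] [523.6 122.7] [ 14.1 251. ] 69.67686462402344
[352, 204, 18, 20, 90] [358.2 211.5] [11.1 21.2] 43.02506637573242
```

```bash
cat >> gg.py <<'E'
def meas(f,hbox):
    c,im=load(f); i=im.astype(int); x,y,w,h=hbox
    m=((i[:,:,2]-i[:,:,0]<18)&(i.max(2)>110)).astype(np.uint8); m[:, :x-15]=0; m[:,x+w+25:]=0; m[:y+h-2]=0; m[225:]=0
    n,l,st,ce=cv2.connectedComponentsWithStats(m); k=1+np.argmax(st[1:,4]); m=l==k
    rows=np.where(m.any(1))[0]; ed=np.array([(r,np.where(m[r])[0].min(),np.where(m[r])[0].max()) for r in rows])
    return c,im,ed
E
python3 -c "
from gg import *
T={}
for f,b in(('a1',(357,43,17,48)),('a2',(260,53,16,48))):
    c,im,ed=meas(f,b); print(f,len(ed)); print(ed[:3].tolist(),ed[::12].tolist(),ed[-8:].tolist())
    print(im[ed[-1][0]-4:ed[-1][0]+6,(ed[-5][1]+ed[-5][2])//2].tolist())
d1=tri([(load('a1')[0],365.3,66.5),(load('a2')[0],267.5,76.5)]);print('handle',d1)
for f,p in(('a1',(365.3,66.5)),('a2',(267.5,76.5))): print([np.round(onz(load(f)[0],*p,z),1).tolist() for z in(12,24)])
"
```

```text
a1 79
[[113, 355, 355], [114, 355, 359], [115, 355, 359]] [[113, 355, 355], [125, 354, 368], [137, 354, 368], [149, 353, 367], [161, 352, 366], [173, 352, 365], [185, 351, 364]] [[184, 351, 364], [185, 351, 364], [186, 351, 364], [187, 351, 365], [188, 351, 364], [189, 351, 364], [190, 351, 364], [191, 351, 364]]
[[227, 238, 237], [228, 238, 237], [231, 240, 239], [230, 239, 238], [234, 241, 240], [208, 232, 237], [204, 231, 237], [206, 231, 238], [206, 231, 237], [207, 231, 238]]
a2 108
[[117, 258, 260], [118, 251, 261], [119, 253, 263]] [[117, 258, 260], [129, 246, 261], [141, 247, 278], [153, 247, 277], [165, 255, 277], [177, 245, 279], [189, 245, 278], [201, 245, 262], [213, 250, 262]] [[217, 251, 262], [218, 251, 262], [219, 252, 268], [220, 255, 275], [221, 255, 274], [222, 260, 272], [223, 262, 270], [224, 265, 269]]
[[220, 240, 237], [221, 241, 238], [222, 241, 239], [223, 242, 240], [226, 246, 242], [183, 213, 214], [138, 160, 174], [137, 157, 173], [151, 176, 188], [66, 77, 84]]
handle (array([463.82361422, 209.48444182,  16.41610843]), [np.float64(0.024348816040696015), np.float64(0.02434881604066276)])
[[463.5, 210.1, 12.0], [464.4, 208.4, 24.0]]
[[463.5, 208.9, 12.0], [464.4, 210.5, 24.0]]
```

```bash
python3 -c "
from gg import *
c=load('a1')[0]
t=onz(c,357.6,191.6,1.2);print('tip',t)
P=[]
for r,a,b,z in((191,351,364,1.6),(173,352,365,3),(161,352,366,3.8),(149,353,367,4.7),(137,354,368,5.6),(125,354,368,6.4)):
    P.append(onz(c,(a+b)/2,r,z))
P=np.array(P);print(np.round(P,1)); s=np.polyfit(P[:,0],P[:,1],1);print(np.degrees(np.arctan(s[0])),np.polyval(s,463.8))
h=np.array([463.8,209.5]);d=t[:2]-h;print(np.linalg.norm(d),np.degrees(np.arctan2(d[1],d[0])))
# handle centre from a1: width-wise
print(state()['eef_pos'],state()['tcp_rot'])
"
```

```text
tip [596.87638536 194.01226643   1.2       ]
[[596.  193.9   1.6]
 [574.9 196.4   3. ]
 [561.2 197.8   3.8]
 [547.8 199.7   4.7]
 [534.8 201.6   5.6]
 [521.9 202.4   6.4]]
-6.756797955963962 209.53908355917093
133.97460293555588 -6.638349350399908
[570.68845166 247.71996895 206.17516356] [-3.14144933e+00 -1.27003015e-04  3.03563747e+00]
```

The two gauge measurements agree: handle centre (463.8, 209.5), yaw −6.7°, and 134 mm from handle to tip against a nominal 133. I'll go and grip it.

>>> arm_command(delta_pos=[[-0.425,-0.16,-0.584],[-0.425,-0.16,-0.584],[-0.425,-0.16,-0.584],[-0.425,-0.16,-0.584],[-0.425,-0.16,-0.584]], delta_rot=[[0,0,-0.008],[0,0,-0.008],[0,0,-0.008],[0,0,-0.008],[0,0,-0.008]], claw=[0.5,0.5,0.5,0.5,0.5])

```text
t: 12.8
eef_pos: [460.1, 207.1, 57.5]
tcp_rot: [-3.139, -0.005, 3.024]
ft_force: [0.6, 1.3, -0.1]
opening: 0.499
grip_force: 0.0
```

>>> arm_command(delta_pos=[[0,0,0],[0,0,0],[0,0,-0.06],[0,0,-0.12],[0,0,-0.16]], delta_rot=[[0,0,0],[0,0,0],[0,0,0],[0,0,0],[0,0,0]], claw=[0.5,0.5,0.5,0.5,0.5])

```text
t: 13.22
eef_pos: [466.0, 209.7, 20.6]
tcp_rot: [3.14, 0.003, 3.025]
ft_force: [-0.1, -0.3, 0.4]
opening: 0.501
grip_force: 0.0
```

>>> arm_command(delta_pos=[[0,0,-0.02],[0,0,-0.04],[0,0,-0.06],[0,0,-0.068],[0,0,-0.068]], delta_rot=[[0,0,0],[0,0,0],[0,0,0],[0,0,0],[0,0,0]], claw=[0.5,0.5,0.5,0.5,0.5])

```text
t: 13.63
eef_pos: [464.2, 209.6, 3.1]
tcp_rot: [3.142, -0.0, 3.025]
ft_force: [-0.2, 0.0, 0.5]
opening: 0.503
grip_force: 0.0
```

>>> arm_command(delta_pos=[[0,0,0],[0,0,0],[0,0,0],[0,0,0],[0,0,0]], delta_rot=[[0,0,0],[0,0,0],[0,0,0],[0,0,0],[0,0,0]], claw=[1,1,1,1,1])

```text
t: 14.05
eef_pos: [464.1, 209.5, 3.3]
tcp_rot: [3.141, 0.0, 3.025]
ft_force: [0.3, 0.0, -0.5]
opening: 0.207
grip_force: 0.0
```

>>> arm_command(delta_pos=[[0,0,0],[0,0,0],[0,0,0],[0,0,0],[0,0,0]], delta_rot=[[0,0,0],[0,0,0],[0,0,0],[0,0,0],[0,0,0]], claw=[1,1,1,1,1])

```text
t: 14.47
eef_pos: [464.1, 209.6, 3.3]
tcp_rot: [3.141, 0.0, 3.025]
ft_force: [-1.8, 0.1, 3.0]
opening: 0.148
grip_force: 30.0
```

Gripped: the opening is 14 mm. I'll lift the gauge, turn it to the cell's yaw of about +8.5°, and carry it in front of the mouth.

>>> arm_command(delta_pos=[[0,0,0.08],[0,0,0.18],[0,0,0.3],[0,0,0.4],[0,0,0.4]], delta_rot=[[0,0,0],[0,0,0],[0,0,0],[0,0,0],[0,0,0]], claw=[1,1,1,1,1])

```text
t: 14.88
eef_pos: [465.6, 210.1, 107.1]
tcp_rot: [3.139, 0.006, 3.025]
ft_force: [0.2, 0.5, -0.0]
opening: 0.146
grip_force: 30.0
```

>>> arm_command(delta_pos=[[0,-0.5,0],[0,-0.5,0],[0,-0.5,0],[0,-0.5,0],[0,-0.5,0]], delta_rot=[[0,0,0.169],[0,0,0.169],[0,0,0.169],[0,0,0.169],[0,0,0.169]], claw=[1,1,1,1,1])

```text
t: 15.3
eef_pos: [463.9, 82.3, 102.6]
tcp_rot: [3.142, -0.001, -2.997]
ft_force: [1.0, 0.8, -0.3]
opening: 0.142
grip_force: 30.0
```

>>> arm_command(delta_pos=[[0.035,-0.415,0],[0.035,-0.415,0],[0.035,-0.415,0],[0.035,-0.415,0],[0.035,-0.415,0]], delta_rot=[[0,0,0],[0,0,0],[0,0,0],[0,0,0],[0,0,0]], claw=[1,1,1,1,1])

```text
t: 15.72
eef_pos: [472.9, -19.2, 102.7]
tcp_rot: [3.141, -0.001, -2.995]
ft_force: [-0.1, -0.5, -0.2]
opening: 0.142
grip_force: 30.0
```

>>> arm_command(delta_pos=[[0,0,-0.08],[0,0,-0.14],[0,0,-0.2],[0,0,-0.208],[0,0,-0.208]], delta_rot=[[0,0,0],[0,0,0],[0,0,0],[0,0,0],[0,0,0]], claw=[1,1,1,1,1])

```text
t: 16.13
eef_pos: [472.4, -17.8, 50.5]
tcp_rot: [3.141, -0.002, -2.991]
ft_force: [1.1, -0.0, -0.5]
opening: 0.144
grip_force: 30.0
```

```bash
python3 -c "
from gg import *
[read_camera('wrist') for _ in range(4)];c,im=keep('b1');s=state();print(s['eef_pos'],s['tcp_rot'],s['opening'],s['ft_force'],s['moment'])
p=s['eef_pos'];y=s['tcp_rot'][2]-np.pi
for d in (40,100,133): print(d,np.round(proj(c,p+[d*np.cos(y),d*np.sin(y),-2]),1))
for q in((616,2.3,32),(592,-1,32)): print(np.round(proj(c,np.array(q)),1))
"
```

```text
[473.18035816 -18.9730923   51.88159972] [-3.14130034e+00  1.21944833e-03 -2.99228099e+00] 0.14375558735576957 [ 0.87067428  0.13411787 -1.19624974] [-0.00106242  0.02998052 -0.03800364]
40 [315.5 309.9]
100 [315.5 389.2]
133 [315.5 426.6]
[315.3 416.1]
[315.7 390.9]
```

>>> arm_command(delta_pos=[[0,0,-0.02],[0,0,-0.04],[0,0,-0.056],[0,0,-0.056],[0,0,-0.056]], delta_rot=[[0,0,0],[0,0,0],[0,0,0],[0,0,0],[0,0,0]], claw=[1,1,1,1,1])

```text
t: 16.8
eef_pos: [472.7, -19.3, 36.8]
tcp_rot: [3.141, -0.001, -2.993]
ft_force: [0.6, -0.5, -0.9]
opening: 0.149
grip_force: 30.0
```

>>> arm_command(delta_pos=[[0,0,-0.002],[0,0,-0.004],[0,0,-0.004],[0,0,-0.004],[0,0,-0.004]], delta_rot=[[0,0,0],[0,0,0],[0,0,0],[0,0,0],[0,0,0]], claw=[1,1,1,1,1])

```text
t: 17.22
eef_pos: [472.9, -19.2, 36.2]
tcp_rot: [3.142, 0.0, -2.993]
ft_force: [-0.3, -0.4, -0.7]
opening: 0.148
grip_force: 30.0
```

```bash
python3 -c "
from h import *
for _ in range(4):
    read_camera('wrist');s=state();print(s['eef_pos'],s['ft_force'],s['moment'])"
```

```text
[472.86111148 -19.22365475  36.236102  ] [ 0.25047384  0.23346656 -0.79684867] [ 0.04943324  0.0138271  -0.04095082]
[472.85505128 -19.22956678  36.22767827] [-0.48615587 -0.58598498 -1.57185022] [0.08050855 0.03288433 0.00206183]
[472.84676721 -19.2230504   36.22507342] [-0.10462118  0.57731507 -1.00718971] [ 0.03140631  0.11219778 -0.0363806 ]
[472.82637575 -19.23376174  36.20092917] [-0.69548211 -0.37669009 -0.6812498 ] [0.08169411 0.04490764 0.04255128]
```

>>> arm_command(delta_pos=[[0,0,-0.001],[0,0,-0.002],[0,0,-0.003],[0,0,-0.003],[0,0,-0.003]], delta_rot=[[0,0,0],[0,0,0],[0,0,0],[0,0,0],[0,0,0]], claw=[1,1,1,1,1])

```text
t: 17.83
eef_pos: [472.8, -19.2, 35.4]
tcp_rot: [3.141, -0.0, -2.993]
ft_force: [-0.3, 0.2, -0.4]
opening: 0.147
grip_force: 30.0
```

>>> arm_command(delta_pos=[[0,0,-0.001],[0,0,-0.002],[0,0,-0.002],[0,0,-0.002],[0,0,-0.002]], delta_rot=[[0,0,0],[0,0,0],[0,0,0],[0,0,0],[0,0,0]], claw=[1,1,1,1,1])

```text
t: 18.25
eef_pos: [472.8, -19.2, 35.0]
tcp_rot: [3.142, 0.0, -2.993]
ft_force: [-0.5, -0.8, 0.9]
opening: 0.148
grip_force: 30.0
```

```bash
python3 -c "
from h import *
F=[]
for _ in range(4):
    read_camera('wrist');s=state();F.append(np.r_[s['eef_pos'],s['ft_force'],s['moment'],s['tcp_rot']])
print(np.round(np.mean(F,0),2))"
```

```text
[ 4.7282e+02 -1.9220e+01  3.4950e+01 -9.6000e-01 -4.8000e-01  8.9000e-01
  3.0000e-02 -1.0000e-02  1.0000e-02  3.1400e+00  0.0000e+00 -2.9900e+00]
```

Contact with the ledge comes at TCP z≈35.1, as expected. Now I'll slide in.

>>> arm_command(delta_pos=[[0.0126,0.0019,0],[0.0252,0.0038,0],[0.0378,0.0057,0],[0.0504,0.0076,0],[0.063,0.0095,0]], delta_rot=[[0,0,0],[0,0,0],[0,0,0],[0,0,0],[0,0,0]], claw=[1,1,1,1,1])

```text
t: 18.87
eef_pos: [489.0, -16.8, 34.9]
tcp_rot: [3.142, 0.0, -2.993]
ft_force: [-1.2, -1.1, 2.0]
opening: 0.147
grip_force: 30.0
```

```bash
cat > f.py <<'E'
from h import *
F=[]
for _ in range(4):
    read_camera('wrist');s=state();F.append(np.r_[s['eef_pos'],s['ft_force'],s['moment'],s['tcp_rot']])
m=np.mean(F,0);u=np.array([.9889,.1487])
print(np.round(m,2));print("tip past mouth %.1f push %.2f lat %.2f t %.2f"%(m[:2]@u+133-np.array([616,2.3])@u,-m[3:5]@u,m[4]*u[0]-m[3]*u[1],s['t']))
E
python3 f.py
```

```text
[ 4.8927e+02 -1.6810e+01  3.4930e+01  9.8000e-01  6.7000e-01  9.1000e-01
  1.0000e-01 -2.9000e-01  1.0000e-02 -3.1400e+00  0.0000e+00 -2.9900e+00]
tip past mouth 4.8 push -1.07 lat 0.52 t 19.07
```

>>> arm_command(delta_pos=[[0.0126,0.0019,0],[0.0252,0.0038,0],[0.0378,0.0057,0],[0.0504,0.0076,0],[0.063,0.0095,0]], delta_rot=[[0,0,0],[0,0,0],[0,0,0],[0,0,0],[0,0,0]], claw=[1,1,1,1,1])

```text
t: 19.48
eef_pos: [504.6, -14.4, 34.9]
tcp_rot: [3.141, -0.0, -2.993]
ft_force: [-1.6, 0.1, 2.8]
opening: 0.149
grip_force: 30.0
```

```bash
python3 f.py
```

```text
[ 5.0504e+02 -1.4440e+01  3.4940e+01  9.4000e-01 -8.0000e-02  1.3000e+00
  1.1000e-01 -3.5000e-01  1.0000e-02 -3.1400e+00  0.0000e+00 -2.9900e+00]
tip past mouth 20.8 push -0.92 lat -0.22 t 19.68
```

>>> arm_command(delta_pos=[[0.0079,0.0012,0],[0.0158,0.0024,0],[0.0237,0.0036,0],[0.0316,0.0048,0],[0.0396,0.006,0]], delta_rot=[[0,0,0],[0,0,0],[0,0,0],[0,0,0],[0,0,0]], claw=[1,1,1,1,1])

```text
t: 20.1
eef_pos: [514.3, -12.9, 34.9]
tcp_rot: [3.141, -0.0, -2.993]
ft_force: [-2.0, -0.7, 4.5]
opening: 0.146
grip_force: 30.0
```

```bash
python3 f.py
```

```text
[ 5.147e+02 -1.295e+01  3.495e+01 -1.200e-01  8.400e-01  2.890e+00
  1.300e-01 -2.500e-01  1.000e-02 -1.570e+00  0.000e+00 -2.990e+00]
tip past mouth 30.6 push -0.00 lat 0.85 t 20.30
```

>>> arm_command(delta_pos=[[0.0047,0.0007,0],[0.0095,0.0014,0],[0.0142,0.0021,0],[0.019,0.0028,0],[0.0237,0.0036,0]], delta_rot=[[0,0,0],[0,0,0],[0,0,0],[0,0,0],[0,0,0]], claw=[1,1,1,1,1])

```text
t: 20.72
eef_pos: [519.8, -12.0, 34.9]
tcp_rot: [3.141, -0.001, -2.993]
ft_force: [-4.6, -0.7, 5.5]
opening: 0.149
grip_force: 30.0
```

```bash
python3 f.py
```

```text
[ 5.1999e+02 -1.2030e+01  3.4890e+01 -3.7300e+00 -3.5000e-01  4.4800e+00
  2.0000e-02  3.6000e-01  3.0000e-02  3.1400e+00 -0.0000e+00 -2.9900e+00]
tip past mouth 35.9 push 3.74 lat 0.21 t 20.92
```

>>> arm_command(delta_pos=[[0.004,0.0006,0.0008],[0.008,0.0012,0.0008],[0.012,0.0018,0.0008],[0.016,0.0024,0.0008],[0.0198,0.003,0.0008]], delta_rot=[[0,0,0],[0,0,0],[0,0,0],[0,0,0],[0,0,0]], claw=[1,1,1,1,1])

```text
t: 21.33
eef_pos: [524.7, -11.3, 35.0]
tcp_rot: [3.141, -0.001, -2.993]
ft_force: [-6.1, -1.2, 5.2]
opening: 0.14
grip_force: 30.0
```

```bash
python3 f.py
```

```text
[ 5.2489e+02 -1.1280e+01  3.5030e+01 -5.4400e+00 -8.9000e-01  4.4900e+00
 -3.0000e-02  6.5000e-01  1.0000e-02  3.1400e+00 -0.0000e+00 -2.9900e+00]
tip past mouth 40.9 push 5.52 lat -0.07 t 21.53
```

>>> arm_command(delta_pos=[[0.004,0.0006,0.0012],[0.008,0.0012,0.0012],[0.012,0.0018,0.0012],[0.016,0.0024,0.0012],[0.0198,0.003,0.0012]], delta_rot=[[0,0,0],[0,0,0],[0,0,0],[0,0,0],[0,0,0]], claw=[1,1,1,1,1])

```text
t: 21.95
eef_pos: [529.4, -10.5, 35.2]
tcp_rot: [3.141, -0.002, -2.993]
ft_force: [-6.7, -1.4, 4.3]
opening: 0.146
grip_force: 30.0
```

```bash
python3 f.py
```

```text
[ 5.2957e+02 -1.0490e+01  3.5180e+01 -5.6300e+00 -4.7000e-01  3.2300e+00
 -7.0000e-02  8.9000e-01  0.0000e+00  3.1400e+00 -0.0000e+00 -2.9900e+00]
tip past mouth 45.6 push 5.64 lat 0.37 t 22.15
```

>>> arm_command(delta_pos=[[0.004,0.0006,0.0004],[0.008,0.0012,0.0004],[0.012,0.0018,0.0004],[0.016,0.0024,0.0004],[0.016,0.0024,0.0004]], delta_rot=[[0,0,0],[0,0,0],[0,0,0],[0,0,0],[0,0,0]], claw=[1,1,1,1,1])

```text
t: 22.57
eef_pos: [533.2, -9.9, 35.2]
tcp_rot: [3.141, -0.002, -2.992]
ft_force: [-6.2, -1.6, 3.7]
opening: 0.143
grip_force: 30.0
```

```bash
python3 f.py; python3 -c "
from h import *
# numeric check of the weight's knob and tip from the top camera
c,im=snap('top','end');h=cv2.cvtColor(im,cv2.COLOR_BGR2HSV)
for n,p in(('weight',(543,-242.4,50)),('large',(501,-229,58)),('small',(607,-262,38))):
    u,v=map(int,proj(c,np.array(p)));r=h[v-5:v+6,u-5:u+6];m=(r[:,:,0]>14)&(r[:,:,0]<32)&(r[:,:,2]>120);y,x=np.where(m)
    print(n,(u,v),m.sum(),(x.mean()+u-5,y.mean()+v-5) if m.any() else None)
s=state();print(s['grip_force'],s['opening'],s['qvel'].round(4))"
```

```text
[ 5.3323e+02 -9.8700e+00  3.5210e+01 -7.1400e+00 -8.3000e-01  3.7700e+00
 -1.2000e-01  1.1200e+00 -1.0000e-02  3.1400e+00 -0.0000e+00 -2.9900e+00]
tip past mouth 49.3 push 7.19 lat 0.25 t 22.77
weight (414, 210) 65 (np.float64(415.10769230769233), np.float64(210.8))
large (411, 226) 94 (np.float64(411.2340425531915), np.float64(226.48936170212767))
small (420, 186) 24 (np.float64(421.6666666666667), np.float64(185.45833333333334))
30.000755488872528 0.14661349396666168 [ 0.     -0.0002 -0.0018 -0.0002 -0.0001 -0.0007]
```

The push is 7.2 N and the tip is about 49 mm past the mouth, flat and at rest, with the weight still in its socket. Handing in.

```bash
python3 -c "
from cell import *
print(job_done())"
```

```text
the job is handed in; nothing more can be done
None
```

I put the weight back in its socket and released it, slid the gauge about 49 mm into the gap at a push of about 7 N, and handed the job in still holding it there; no verdict came back.

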